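# Drive a worn bush out of a bearing carrier with the right drift

## Task

The padder's bearing carrier is bolted on the press-out stand with its worn bronze bush still snapped in the bore. Take the blue-handled drift from the rack (the red one is too thin and the yellow one too thick), push it down through the bore until the bush snaps free and drops into the tray below, then draw it out and hang it back, upright, in the hole it came from. Leave the other two drifts, the tea mug and the spanner alone.

Things in the scene. Friction and masses are not known exactly. Their poses are not given: they have to be found in the camera images.
- press_stand: Fixed dark green press-out stand, base 126 x 126 mm, with the cream bearing carrier bolted on it: square flange 104 x 106 mm (top 79 mm high) and round boss 68 mm across (top 98 mm high). Origin: centre of the underside, on the worktop; z up, along the vertical bore. Open below at its +x and -x ends; the black catch tray under the bore is fixed.
- bore_top (a point): Centre of the bore's mouth in the boss's top face, 98 mm above the worktop; axes of press_stand. The bore is 32 mm in diameter, vertical, and goes right through; below 66 mm height it is wider and opens over the tray. Four spring ball plungers in its wall, 16 mm below this point, hold the bush. The bush's upper end starts 3 mm below this point.
- tray_floor (a point): Centre of the catch tray's floor, on the bore axis, 11 mm above the worktop; axes of press_stand. The tray is 120 mm (x) by 94 mm (y) outside, with walls 22 mm high.
- bush_centre (a point): Centre of the loose bronze bush, a sleeve 29 mm outside, 20 mm inside, 26 mm long, with a groove round its middle; z along its axis. It starts upright in the bore, centre 82 mm above the worktop. A steady push of about 8 to 15 N on its upper end unsnaps it; then it follows the push easily, and with its upper end 15 to 20 mm below bore_top it is past the balls and drops out.
- drift_rack: Fixed wooden rack, 64 x 223 mm, open at front and back, with a top board 70 mm high; origin: centre of its underside on the worktop; z up, y along the row. The board has three holes of 40 mm diameter at y = -66, 0 and +66 mm; a drift hangs in each by its guard.
- drift_blue_grip (a point): Point on the blue drift's axis, 27 mm above its guard, half-way up the handle; z from tip to handle. Round, 106 mm long, 250 g. Upward from the tip: pilot 17 mm thick, 12 long, end chamfered 3 mm; blade 26 thick, 34 long (its lower edge is the shoulder that pushes the bush); guard 48 thick, 5 high; handle 26 thick, 55 long. Hanging in the rack, this point is 102 mm above the worktop.
- drift_blue_tip (a point): Centre of the pilot's end (lower end) of the blue drift, 78 mm below drift_blue_grip; same axes. The pilot goes into the bush, the blade into the bore; the guard stays above the carrier, which it would meet with the shoulder 34 mm below bore_top.
- drift_red_grip (a point): The same point on the red-handled drift: same lengths, guard and handle, but blade 18 mm and pilot 13 mm in diameter, so it would pass right through the bush. To be left in the rack.
- drift_yellow_grip (a point): The same point on the yellow-handled drift: same lengths, guard and handle, but blade 35 mm and pilot 25 mm in diameter, too thick for the bore. To be left in the rack.
- tea_mug: White tea mug standing on the worktop, 78 mm across, 97 mm high; origin: centre of its underside. To be left alone.
- spanner: Steel open-ended spanner lying flat on the worktop, 162 mm long along its y, 31 mm wide, 6 mm thick. To be left alone.

How it is judged (in metres and radians):
On the way, in this order (a step that is already met when the one before it is completed fails the run):
1. the blue drift is lifted out of the rack (z of drift_blue_tip in the frame of drift_rack above 0.078 m), for 0.1 s.
2. the blue drift stands in the bore, its shoulder at least 11 mm below the carrier's top face, and the bush has dropped out of the bore below it (horizontal distance between drift_blue_tip and bore_top below 0.007 m and z of drift_blue_tip in the frame of bore_top below -0.023 m and z of bush_centre in the frame of press_stand below 0.05 m), for 0.05 s.
At the end, for the whole second after the job is handed in: The bush lies at rest in the catch tray under the stand; the blue drift hangs upright (within 0.1 rad) and at rest in the rack hole it came from, its handle within 14 mm of where it was at the start (z of bush_centre in the frame of tray_floor below 0.028 m and x of bush_centre in the frame of tray_floor between -0.058 and 0.058 m and y of bush_centre in the frame of tray_floor between -0.046 and 0.046 m and linear speed of each of bush, drift_blue below 0.03 m/s and distance of drift_blue_grip from where it was at the start of the episode below 0.014 m and angle between drift_blue_grip's own z axis and vertical below 0.1 rad); the robot touches nothing.
It fails at once if the red or the yellow drift is moved more than 20 mm (distance of any of drift_red_grip, drift_yellow_grip from where it was at the start of the episode above 0.02 m).
It fails at once if the tea mug or the spanner is moved more than 20 mm (distance of any of tea_mug, spanner from where it was at the start of the episode above 0.02 m).
It also fails if it takes over 54 s, if anything falls off the work surface, if the arm or the gripper's body presses on something with over 40 N, if the wrist force passes 120 N, or if a joint passes its speed limit or range.

## Robot

A 6-joint arm with a two-finger parallel gripper is mounted at the origin on a cart in front of the work surface, level with it; the furniture and walls round the work are solid. World frame = base frame: x ahead of the robot, y to its left, z up, the work surface at z = 0. Lengths are in m, angles in degrees, forces in N, time in s.
With the tool pointing down it reaches from about 0.35 to 1 m from the base axis. Payload 7.1 kg.
Tool frame: the origin (TCP) lies between the finger pads; the fingertips stand 17 mm ahead of it and the grasp point (between the pads) lies 2 mm behind it (bot.tips_ahead is the distance from the TCP to the fingertips, in m); z points along the fingers, y is the line along which they close (so a half turn about z gives the same grasp; the last joint's range is limited). The gripper opens to 85 mm and grips with 20 to 120 N. Pads are 22 mm wide; open, the fingers measure 114 mm over their backs; the gripper's body (76 mm by 85 mm) begins 54 mm behind the grasp point. The pads swing forward as they close: fully open they stand 13 mm farther back than shut.
Start: joints at [73.74, 24.242, 93.386, -0, 62.372, -1.089], TCP at [0.164, 0.603, 0.227] pointing down, gripper open.
Joint ranges: [-172.04, 172.04], [-51.8, 120.97], [4.93, 147.93], [-75.15, 255.16], [6.16, 154.13], [-145.62, 145.62]. Speed limits (degrees/s): [136.94, 136.94, 172.46, 180, 180, 180].

## Interface

Orientations are given as a 3x3 rotation matrix whose columns are the frame's x, y, z axes.
In Python, from cell import bot gives the robot as it stands.
- The arm moves only by the tool step_arm, never from a script. Its argument "deltas" is a list of rows, each a list of 5 numbers: the opening in per cent of the stroke, from 0 (shut) to 100 (fully open), then the shift along the tool's x, y, z in cm, then the turn about the tool's z in units of 5 degrees (1.0 is 5 degrees). A call has 1 to 20 rows; each row shifts and turns the commanded pose from where the row before left it, along the tool's axes as they then stand; what a row does not reach is not made up. A row lasts 1/12 s, in which the tool goes at most 41.7 mm and 7.16 degrees, less where a joint would pass 70% of its speed; a pose out of reach is approached as far as the arm can. A call with a gripper value outside its range is refused whole. The fingers move at their own pace and stop on an object; "squeeze" is the grip in N (left out, the last holds). Time passes only in rows, so rows that do not move let the fingers close. It gives the time, the measured TCP pose, the force, the opening and the grip force at its end, in the units of the state.
- bot.read_state(): the state, without advancing time (a new reading comes with each control period).
- bot.get_image(name): name is "side" or "top"; returns a dict with "color" (420x560x3 uint8, red, green, blue), "range_z" (420x560 float32, m along the optical axis (not along the pixel's ray), 0 where there is no reading), "fx", "fy", "cx", "cy" (pixels), "k1" (the pictures are not rectified: a ray, as slopes to the right and down, at radius r is drawn at 1 + k1 r^2 times it, then the intrinsics apply), "eye" and "attitude" of the camera in the world. Camera axes: x right, y up, looking along -z (the intrinsics and any distortion apply to the point x, -y, -z); pixel columns grow to the right and rows downward; lengths in m; the calibration is good to about 2 mm. A picture is of the moment at which its call begins.
- bot.job_done(): hands the job in; it is judged then, once.
The state is a dict: "time": time; "joint_positions": joint angles; "qvel": joint speeds; "joint_efforts": joint torques, N m; "ee_pos": TCP position; "tool_rot": TCP orientation; "ft_force": force on the tool from outside, world axes, zero at the start; "wrist_torque": the same for the moment, N m; "gripper_width": finger opening in m; "finger_force": force on a finger pad.
Only numpy, scipy, OpenCV 4.12 (cv2) and the standard library are available. Lean on these libraries where they do the work, as an engineer would, in place of code of your own. Each camera call takes 0.05 s, during which the arm holds its last target. There are 200 camera calls.

## Working session

There is one attempt and no reset: what is moved stays moved. The work goes in short steps, Python scripts to look and compute and a tool call to move; the robot and the scene stay as the last step left them, time stands still between calls to the robot, and variables do not carry over. Pictures are saved under pics/ and viewed, at most 10 in all, crops included, and the job is handed in when it is done.

Besides the shell and the picture viewer there is one more tool, called after "Call:" as name([rows], argument=value, ...), one row to a line, values as JSON. step_arm: Moves the arm, as the interface text tells. Its arguments: {"type":"object","properties":{"deltas":{"type":"array"},"squeeze":{"type":"number"}},"required":["deltas"]}

```bash
mkdir -p pics; cat > h.py <<'E'
import numpy as np, cv2
from cell import bot
def cloud(im):
    h,w=im["range_z"].shape
    u,v=np.meshgrid(np.arange(w),np.arange(h))
    K=np.array([[im["fx"],0,im["cx"]],[0,im["fy"],im["cy"]],[0,0,1.]])
    p=cv2.undistortPoints(np.stack([u,v],-1).reshape(-1,1,2).astype(np.float64),K,np.array([im["k1"],0,0,0.])).reshape(h,w,2)
    z=im["range_z"]; c=np.stack([p[...,0]*z,-p[...,1]*z,-z],-1)
    P=c@np.array(im["attitude"]).T+np.array(im["eye"])
    P[z<=0]=np.nan
    return P
def save(im,n,crop=None,s=1):
    c=im["color"][...,::-1]
    if crop: c=c[crop[1]:crop[3],crop[0]:crop[2]]
    cv2.imwrite("pics/"+n,cv2.resize(c,None,fx=s,fy=s))
E
python3 - <<'E'
from h import *
for n in("side","top"):
    im=bot.get_image(n); save(im,n+"0.png"); np.savez(n+"0.npz",P=cloud(im),c=im["color"]); print(n,im["eye"],im["attitude"],im["fx"],im["k1"])
print(bot.read_state())
E
```

```text
side [ 0.68753496 -1.17300711  0.72598428] [[ 0.99699563 -0.04134705  0.06549918]
 [ 0.07743617  0.51203159 -0.85546905]
 [ 0.00183347  0.8579709   0.51369501]] 470.6518739210945 -0.12149439981758715
top [ 0.53718876 -0.13883717  0.96154284] [[ 0.02182789  0.9940285  -0.1069153 ]
 [-0.99942677  0.02446354  0.02340245]
 [ 0.02587823  0.10634319  0.99399268]] 441.1220381435401 0.009993425561388247
{'time': 0.1, 'joint_positions': array([ 7.37393377e+01,  2.42815394e+01,  9.34264339e+01, -4.40437170e-04,
        6.23717411e+01, -1.08995730e+00]), 'qvel': array([ 0.06107537,  0.01626964, -0.11982205,  0.05640809,  0.02171772,
        0.04027521]), 'joint_efforts': array([-1.02210292e-03, -5.58421576e+01, -2.82442725e+01, -1.35309879e-04,
        3.04619905e-03,  2.40147631e-05]), 'ee_pos': array([0.16341343, 0.60274939, 0.22651147]), 'tool_rot': array([[-9.65151355e-01,  2.61692025e-01, -3.83030598e-04],
       [ 2.61692304e-01,  9.65150428e-01, -1.33753151e-03],
       [ 1.96608163e-05, -1.39115651e-03, -9.99999032e-01]]), 'ft_force': array([-0.22910972, -0.00805779,  0.083799  ]), 'wrist_torque': array([-0.01566968,  0.04220172, -0.03995199]), 'finger_force': 0.0, 'gripper_width': 0.08510525477246618}
```

View pics/top0.png

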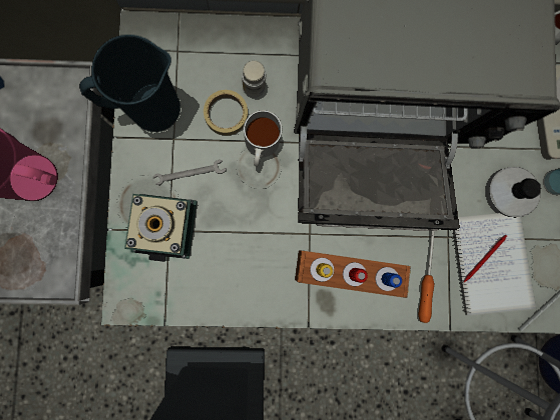

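View pics/side0.png

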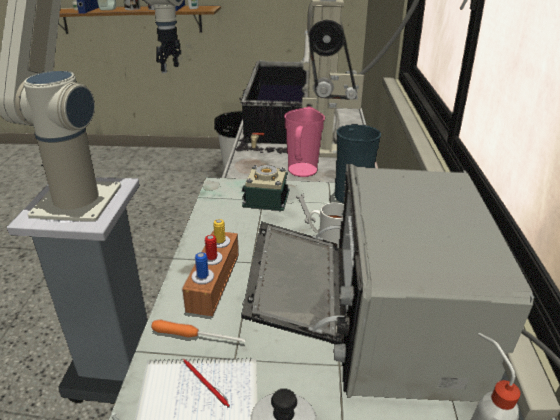

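Top picture: the bore is at about (155,223). The rack holds yellow at (323,269), red at (357,274) and blue at (392,280). The oven with its open door is just ahead of the rack, and the screwdriver lies at (427,300). Next I'll measure from both clouds.

```bash
cat > m.py <<'E'
from h import *
def circ(Q):
    A=np.c_[2*Q,np.ones(len(Q))]; b=(Q**2).sum(1); s=np.linalg.lstsq(A,b,rcond=None)[0]
    return s[:2],np.sqrt(s[2]+s[0]**2+s[1]**2)
if __name__=="__main__":
  for n in("side","top"):
    d=np.load(n+"0.npz");P=d["P"];c=d["c"];hsv=cv2.cvtColor(c,cv2.COLOR_RGB2HSV).astype(int)
    H,S,V=hsv[...,0],hsv[...,1],hsv[...,2]
    for nm,m in(("blue",(H>100)&(H<125)),("red",(H<6)|(H>174)),("yel",(H>20)&(H<32))):
        k=m&(S>140)&(V>80)&(P[...,2]>.08)&(P[...,2]<.2)&(P[...,0]<.7)&(P[...,0]>.2)&(abs(P[...,1]+.28)<.3)
        Q=P[k]; t=Q[Q[:,2]>np.nanmax(Q[:,2])-.005]
        cc=circ(Q[(Q[:,2]>.085)&(Q[:,2]<.122)][:,:2]) if n=="side" else None
        print(n,nm,len(Q),"top mean",t.mean(0),"z%",np.percentile(Q[:,2],[1,99]),"ext",t.min(0)[:2],t.max(0)[:2],cc)
    # boss top
    k=(abs(P[...,2]-.098)<.006)&(abs(P[...,1]-.18)<.15)&(abs(P[...,0]-.5)<.15)
    Q=P[k]; (x,y),r=cv2.minEnclosingCircle(Q[:,:2].astype(np.float32)); print("boss",len(Q),x,y,r,"z",np.median(Q[:,2]))
    h=cv2.convexHull(Q[:,:2].astype(np.float32))[:,0]; print("hull fit",circ(h))
    kk=(abs(P[...,2]-.079)<.006)&(np.hypot(P[...,0]-x,P[...,1]-y)<.09)
    print("flange rect",cv2.minAreaRect(P[kk][:,:2].astype(np.float32)))
    # guard tops z~.075
    for nm,px in((("yel",(323,269)),("red",(357,274)),("blue",(392,280))) if n=="top" else (("blue",(202,270)),)):
        p0=P[px[1],px[0]]
        k=(abs(P[...,2]-.075)<.0025)&(np.hypot(P[...,0]-p0[0],P[...,1]-p0[1])<.035)
        print("guard",nm,p0,k.sum(), circ(cv2.convexHull(P[k][:,:2].astype(np.float32))[:,0]))
    kr=(H>5)&(H<16)&(S>120)&(abs(P[...,2]-.07)<.005)
    if n=="top": print("rack",cv2.minAreaRect(P[kr][:,:2].astype(np.float32)),np.median(P[kr][:,2]))
E
python3 m.py
```

```text
side blue 221 top mean [ 0.48882378 -0.40897835  0.12865807] z% [0.08138785 0.13070488] ext [ 0.47775288 -0.4151938 ] [ 0.49937253 -0.39541884] (array([ 0.48729179, -0.40623555]), np.float64(0.009649011767583383))
side red 213 top mean [ 0.49582884 -0.34289265  0.12850278] z% [0.08047184 0.13067224] ext [ 0.48400201 -0.35157861] [ 0.50683259 -0.32958321] (array([ 0.49512292, -0.3405462 ]), np.float64(0.010008571509918789))
side yel 189 top mean [ 0.50292238 -0.27820501  0.12861527] z% [0.08099013 0.13082055] ext [ 0.49207446 -0.28560098] [ 0.51378916 -0.26820223] (array([ 0.5031175 , -0.27538638]), np.float64(0.009669214592778743))
boss 196 0.5863986015319824 0.059268392622470856 0.039418671280145645 z 0.0979591481309498
hull fit (array([0.58600842, 0.0592517 ]), np.float64(0.03430238692762371))
flange rect ((0.5855684280395508, 0.058284372091293335), (0.11173707246780396, 0.10516137629747391), 84.70642852783203)
guard blue [ 0.48957557 -0.41336802  0.0978029 ] 159 (array([ 0.48636276, -0.40420198]), np.float64(0.023842030459804403))
top blue 84 top mean [ 0.4858366  -0.40201741  0.1
[... 466 characters left out ...]
7373524842
hull fit (array([0.61965317, 0.18215786]), np.float64(0.1459107776209235))
flange rect ((0.5930752158164978, 0.10224294662475586), (0.020866289734840393, 0.09474867582321167), 84.77566528320312)
guard yel [ 0.50384132 -0.2660879   0.12715781] 226 (array([ 0.50539339, -0.26594998]), np.float64(0.031081013288004056))
guard red [ 0.49589013 -0.33030966  0.12684041] 207 (array([ 0.49537151, -0.33194249]), np.float64(0.0288219799607943))
guard blue [ 0.48628087 -0.3957032   0.12907522] 228 (array([ 0.48469253, -0.39316132]), np.float64(0.029170737460801042))
rack ((0.5672088265419006, -0.4294051229953766), (0.1972656100988388, 0.4325883090496063), 38.538753509521484) 0.0692112036375121
```

```bash
python3 - <<'E'
from m import *
d=np.load("top0.npz");P=d["P"]
k=(abs(P[...,2]-.098)<.006)&(np.hypot(P[...,0]-.586,P[...,1]-.06)<.05)
h=cv2.convexHull(P[k][:,:2].astype(np.float32))[:,0]; print("boss hull",k.sum(),circ(h),np.median(P[k][:,2]))
print("boss enclosing",cv2.minEnclosingCircle(h))
kk=(abs(P[...,2]-.079)<.005)&(np.hypot(P[...,0]-.586,P[...,1]-.06)<.085); print("flange",cv2.minAreaRect(P[kk][:,:2].astype(np.float32)),P[kk][:,2].mean())
for nm,p in(("yel",(.5025,-.2735)),("red",(.4945,-.339)),("blue",(.4865,-.404))):
    D=np.hypot(P[...,0]-p[0],P[...,1]-p[1])
    t=P[(D<.022)&(P[...,2]>.122)&(P[...,2]<.14)]; h=cv2.convexHull(t[:,:2].astype(np.float32))[:,0]
    print(nm,len(t),"mec",cv2.minEnclosingCircle(h),"fit",circ(h),t[:,2].mean())
k=(abs(P[...,2]-.07)<.0025)&(abs(P[...,0]-.4945)<.06)&(abs(P[...,1]+.339)<.13);print("rack",cv2.minAreaRect(P[k][:,:2].astype(np.float32)))
# heights near the work path
for x0 in np.arange(.36,.8,.04): print("%.2f"%x0,[int(1000*np.nanmax(np.r_[0,P[...,2][(abs(P[...,0]-x0)<.02)&(abs(P[...,1]-y0)<.03)]])) for y0 in np.arange(.36,-.55,-.06)])
E
```

```text
boss hull 870 (array([0.58386473, 0.05942419]), np.float64(0.03514720167437062)) 0.09720787373524842
boss enclosing ((0.5839221477508545, 0.059474147856235504), 0.03930928558111191)
flange ((0.5842323303222656, 0.059867385774850845), (0.10713072121143341, 0.10413585603237152), 84.49076843261719) 0.07873693550270804
yel 147 mec ((0.5012174844741821, -0.27218949794769287), 0.012883529998362064) fit (array([ 0.50122759, -0.27201112]), np.float64(0.012348222635497475)) 0.12808392388183654
red 146 mec ((0.4933173358440399, -0.3367491066455841), 0.01277102343738079) fit (array([ 0.49332261, -0.3369754 ]), np.float64(0.012305594666793877)) 0.12820523689875074
blue 150 mec ((0.485307514667511, -0.4022122323513031), 0.013221084140241146) fit (array([ 0.48564872, -0.40204652]), np.float64(0.012310203709126777)) 0.12818751885128687
rack ((0.4935523569583893, -0.3376098871231079), (0.22257883846759796, 0.06377213448286057), 83.2007064819336)
0.36 [0, 0, 0, 3, 2, 3, 3, 2, 2, 3, 2, 3, 2, 2, 2, 2]
0.40 [0, 0, 0, 5, 7, 4, 5, 4, 4, 3, 4, 2, 4, 4, 28, 21]
0.44 [0, 0, 0, 3, 5, 3, 3, 3, 4, 4, 3, 3, 72, 73, 28, 24]
0.48 [0, 0, 0, 3, 5, 4, 3, 3, 4, 4, 131, 131, 134, 132, 65, 25]
0.52 [0, 0, 0, 3, 81, 83, 86, 3, 3, 4, 131, 131, 132, 78, 70, 19]
0.56 [0, 0, 0, 3, 98, 101, 98, 4, 3, 4, 3, 4, 4, 5, 3, 21]
0.60 [0, 0, 0, 2, 100, 102, 99, 4, 3, 3, 104, 104, 104, 103, 106, 103]
0.64 [148, 155, 0, 3, 90, 81, 87, 3, 4, 4, 96, 95, 93, 92, 93, 95]
0.68 [0, 153, 0, 3, 4, 8, 8, 3, 4, 4, 85, 82, 82, 82, 83, 84]
0.72 [91, 154, 0, 3, 4, 4, 8, 9, 90, 79, 84, 70, 71, 70, 69, 89]
0.76 [152, 152, 0, 3, 4, 4, 4, 4, 98, 98, 103, 60, 58, 60, 262, 264]
0.80 [0, 0, 0, 205, 217, 218, 27, 28, 99, 98, 270, 272, 271, 271, 271, 272]
```

Call:
step_arm([
  [65,0,0,0,1.36],
  [65,0,0,0,1.36],
  [65,0,0,0,1.36],
  [65,0,0,0,1.36],
  [65,0,0,0,1.36],
  [65,0,0,0,1.36],
  [65,0,0,0,1.36],
  [65,0,0,0,1.36],
  [65,0,0,0,1.36],
  [65,0,0,0,1.36],
  [65,0,0,0,1.36],
  [65,0,0,0,1.36],
  [65,0,0,0,0],
  [65,0,0,0,0],
])

```text
time: 1.27
ee_pos: [0.1635, 0.603, 0.2269]
tool_rot: [[0.114, 0.993, -0.0], [0.993, -0.114, -0.001], [-0.001, -0.0, -1.0]]
ft_force: [-0.6, 0.1, 1.2]
gripper_width: 0.0558
finger_force: 0.0
```

Call:
step_arm([
  [65,-2.6,2.9,0,0],
  [65,-2.6,2.9,0,0],
  [65,-2.6,2.9,0,0],
  [65,-2.6,2.9,0,0],
  [65,-2.6,2.9,0,0],
  [65,-2.6,2.9,0,0],
  [65,-2.6,2.9,0,0],
  [65,-2.6,2.9,0,0],
  [65,-2.6,2.9,0,0],
  [65,-2.6,2.9,0,0],
  [65,-2.6,2.9,0,0],
  [65,-2.6,2.9,0,0],
  [65,-2.6,2.9,0,0],
  [65,-2.6,2.9,0,0],
  [65,0,0,0,0],
])

```text
time: 2.52
ee_pos: [0.5278, 0.1894, 0.2275]
tool_rot: [[0.118, 0.993, 0.003], [0.993, -0.118, -0.001], [-0.001, 0.003, -1.0]]
ft_force: [0.8, 0.4, -0.2]
gripper_width: 0.0555
finger_force: 0.0
```

Call:
step_arm([
  [65,-3.7,0.17,0,0],
  [65,-3.7,0.17,0,0],
  [65,-3.7,0.17,0,0],
  [65,-3.7,0.17,0,0],
  [65,-3.7,0.17,0,0],
  [65,-3.7,0.17,0,0],
  [65,-3.7,0.17,0,0],
  [65,-3.7,0.17,0,0],
  [65,-3.7,0.17,0,0],
  [65,-3.7,0.17,0,0],
  [65,-3.7,0.17,0,0],
  [65,-3.7,0.17,0,0],
  [65,-3.7,0.17,0,0],
  [65,-3.7,0.17,0,0],
  [65,-3.7,0.17,0,0],
  [65,-3.7,0.17,0,0],
  [65,0,0,0,0],
  [65,0,0,0,0],
])

```text
time: 4.02
ee_pos: [0.4804, -0.3987, 0.2267]
tool_rot: [[0.118, 0.993, -0.0], [0.993, -0.118, 0.0], [0.0, -0.0, -1.0]]
ft_force: [0.1, -0.2, -0.4]
gripper_width: 0.0557
finger_force: 0.0
```

Call:
step_arm([
  [65,-0.31,0.57,1.0,0],
  [65,0,0,2.5,0],
  [65,0,0,2.5,0],
  [65,0,0,2.0,0],
  [65,0,0,1.6,0],
  [65,0,0,1.2,0],
  [65,0,0,1.0,0],
  [65,0,0,0.85,0],
  [65,0,0,0,0],
  [65,0,0,0,0],
])

```text
time: 4.85
ee_pos: [0.4865, -0.4008, 0.1007]
tool_rot: [[0.117, 0.993, -0.0], [0.993, -0.117, 0.0], [0.0, -0.0, -1.0]]
ft_force: [-0.0, 0.2, -0.2]
gripper_width: 0.0556
finger_force: 0.0
```

```bash
python3 - <<'E'
from h import *
a=bot.get_image("side");b=bot.get_image("top")
A=cv2.resize(a["color"][180:320,140:280],None,fx=3,fy=3,interpolation=cv2.INTER_CUBIC);B=cv2.resize(b["color"][200:340,320:460],None,fx=3,fy=3,interpolation=cv2.INTER_CUBIC)
cv2.imwrite("pics/grasp.png",np.hstack([A[:420,:400],B[:420,:400]])[...,::-1])
E
```

```text
(no output)
```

View pics/grasp.png

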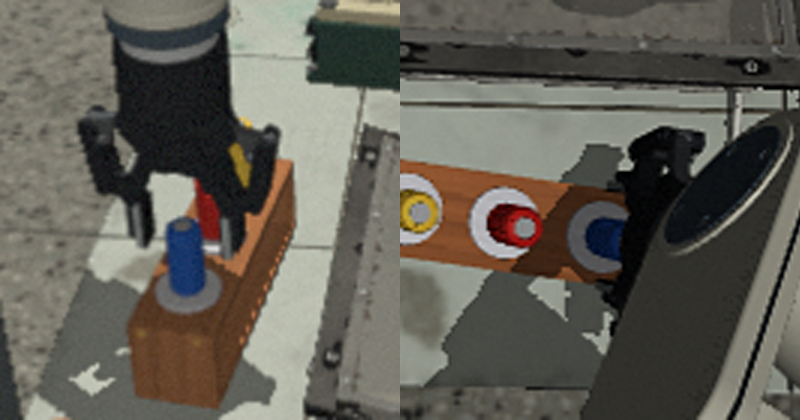

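The side view shows the handle at (185,255), between the fingertips at (145,235) and (230,245), but I can't tell the depth from it. I'll check that with the range data.

```bash
python3 - <<'E'
from h import *
for n in("side","top"):
    im=bot.get_image(n);P=cloud(im);c=im["color"].astype(int)
    near=(np.hypot(P[...,0]-.4865,P[...,1]+.402)<.09)
    dark=c.max(-1)<95; blue=(c[...,2]>c[...,0]+50)
    for lo,hi in((.08,.10),(.10,.12),(.12,.15),(.15,.17),(.17,.2)):
        k=near&dark&~blue&(P[...,2]>lo)&(P[...,2]<hi)
        if k.sum()>5:
            Q=P[k]; print(n,lo,hi,k.sum(),"x",np.percentile(Q[:,0],[2,25,50,75,98]).round(3),"y",np.percentile(Q[:,1],[2,50,98]).round(3))
    k=near&blue&(P[...,2]>.08); print("blue",P[k].mean(0).round(4),np.percentile(P[k],[2,98],axis=0).round(3).tolist())
E
```

```text
side 0.08 0.1 6 x [0.474 0.476 0.481 0.487 0.498] y [-0.411 -0.405 -0.347]
side 0.1 0.12 40 x [0.45  0.46  0.462 0.499 0.527] y [-0.414 -0.403 -0.348]
side 0.12 0.15 191 x [0.449 0.46  0.483 0.523 0.53 ] y [-0.416 -0.406 -0.388]
side 0.15 0.17 276 x [0.43  0.444 0.513 0.527 0.548] y [-0.421 -0.408 -0.386]
side 0.17 0.2 532 x [0.427 0.461 0.494 0.52  0.552] y [-0.422 -0.412 -0.388]
blue [ 0.489  -0.4124  0.107 ] [[0.478, -0.417, 0.081], [0.499, -0.404, 0.129]]
top 0.08 0.1 67 x [0.475 0.485 0.491 0.497 0.506] y [-0.398 -0.39  -0.325]
top 0.1 0.12 76 x [0.461 0.485 0.492 0.498 0.523] y [-0.401 -0.391 -0.325]
top 0.12 0.15 123 x [0.451 0.477 0.488 0.502 0.527] y [-0.4   -0.391 -0.326]
top 0.15 0.17 158 x [0.437 0.458 0.528 0.534 0.546] y [-0.413 -0.397 -0.383]
top 0.17 0.2 137 x [0.458 0.509 0.519 0.542 0.553] y [-0.402 -0.393 -0.381]
blue [ 0.4868 -0.3947  0.124 ] [[0.479, -0.398, 0.097], [0.497, -0.392, 0.131]]
```

Call:
step_arm([
  [65,-0.15,0,0,0],
  [20,0,0,0,0],
  [20,0,0,0,0],
  [20,0,0,0,0],
  [20,0,0,0,0],
  [20,0,0,0,0],
  [20,0,0,0,0],
  [20,0,0,0,0],
], squeeze=70)

```text
time: 5.72
ee_pos: [0.4859, -0.4026, 0.1011]
tool_rot: [[0.118, 0.993, -0.0], [0.993, -0.118, -0.0], [-0.0, -0.0, -1.0]]
ft_force: [-2.3, 0.0, 6.4]
gripper_width: 0.0238
finger_force: 68.6
```

Call:
step_arm([
  [20,0,0,-0.5,0],
  [20,0,0,-1,0],
  [20,0,0,-1.5,0],
  [20,0,0,-1.5,0],
  [20,0,0,-1.5,0],
  [20,0,0,-1.5,0],
  [20,0,0,-1.5,0],
  [20,0,0,-1.5,0],
  [20,0,0,-1.5,0],
  [20,0,0,-1.0,0],
  [20,0,0,0,0],
  [20,0,0,0,0],
])

```text
time: 6.72
ee_pos: [0.4863, -0.4025, 0.2311]
tool_rot: [[0.118, 0.993, 0.001], [0.993, -0.118, -0.001], [-0.001, 0.001, -1.0]]
ft_force: [0.1, -0.3, -2.5]
gripper_width: 0.0238
finger_force: 68.9
```

```bash
python3 - <<'E'
from h import *
a=bot.get_image("side");P=cloud(a);c=a["color"].astype(int)
save(a,"lift.png",(120,120,320,300),3)
s=bot.read_state();print(s["ee_pos"],s["gripper_width"],s["finger_force"],s["ft_force"])
E
```

```text
[ 0.4858589  -0.40212002  0.23025654] 0.023752060913988623 68.88030409812927 [ 0.23678492  0.96205485 -3.55306784]
```

View pics/lift.png

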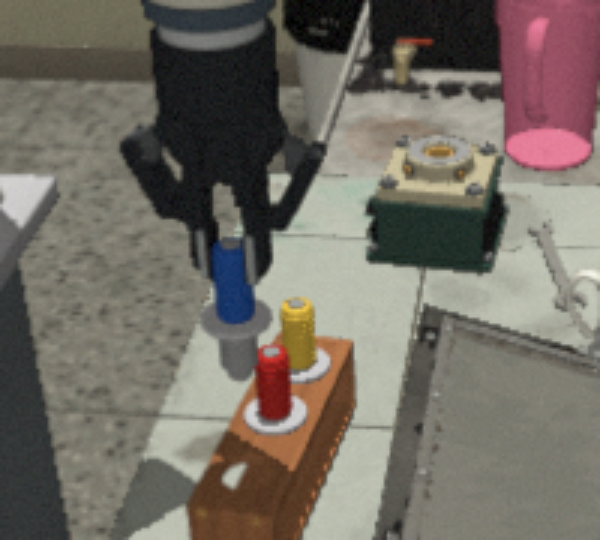

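The drift is held and clear of the rack, with its tip near (238,375). Next I'll measure its axis in the tool.

```bash
cat > ax.py <<'E'
from m import *
from scipy.optimize import least_squares
def axis(c0,ztip,names=("side",),pr=True):
    """fit vertical-ish axis from surface points: handle r=13, blade r=13. ztip expected"""
    for n in names:
        im=bot.get_image(n);P=cloud(im);c=im["color"].astype(int)
        near=np.hypot(P[...,0]-c0[0],P[...,1]-c0[1])<.03
        zz=P[...,2]-ztip
        blue=(c[...,2]>c[...,0]+40)
        kb=near&(zz>.016)&(zz<.042); kh=near&blue&(zz>.056)&(zz<.104)
        if pr: print(n,"blade",kb.sum(),"handle",kh.sum())
        Q=P[kb|kh]
        def f(p):
            t=Q[:,2]-ztip-.05
            return np.hypot(Q[:,0]-p[0]-p[2]*t,Q[:,1]-p[1]-p[3]*t)-.013
        s=least_squares(f,[c0[0],c0[1],0,0],loss="soft_l1",f_scale=.001)
        p=s.x; print(n,"mid",p[:2].round(4),"tilt rad",p[2:].round(3),"tip",(p[:2]-.05*p[2:]).round(4),"rms",np.sqrt((s.fun**2).mean()).round(4))
        kg=near&(zz>.03)&(zz<.075)&(abs(np.hypot(P[...,0]-p[0],P[...,1]-p[1])-.0205)<.0025)
        if pr and kg.sum(): print("guard top z",np.percentile(P[kg][:,2],[50,90]).round(4),kg.sum())
if __name__=="__main__":
    s=bot.read_state()["ee_pos"]; print(s.round(4)); axis(s[:2],s[2]+.002-.078)
E
python3 ax.py
```

```text
[ 0.4859 -0.4021  0.2303]
side blade 108 handle 234
side mid [ 0.487  -0.4019] tilt rad [0.016 0.008] tip [ 0.4862 -0.4023] rms 0.0012
guard top z [0.2041 0.2054] 84
```

Call:
step_arm([
  [20,0,0,-1,0],
  [20,1,0.1,-0.5,0],
  [20,2,0.2,0,0],
  [20,3,0.3,0,0],
  [20,3.5,0.3,0,0],
  [20,3.5,0.3,0,0],
  [20,3.5,0.3,0,0],
  [20,3.5,0.3,0,0],
  [20,3.5,0.3,0,0],
  [20,3.5,0.3,0,0],
  [20,3.5,0.3,0,0],
  [20,3.5,0.3,0,0],
  [20,3.5,0.3,0,0],
  [20,3.5,0.3,0,0],
  [20,3,0.3,0,0],
  [20,2,0.3,0,0],
  [20,1,0.19,0,0],
  [20,0,0,0,0],
  [20,0,0,0,0],
])

```text
time: 8.4
ee_pos: [0.5848, 0.0591, 0.2457]
tool_rot: [[0.117, 0.993, -0.0], [0.993, -0.117, -0.001], [-0.001, -0.0, -1.0]]
ft_force: [-0.3, 0.0, -2.3]
gripper_width: 0.0236
finger_force: 68.9
```

```bash
python3 ax.py; python3 - <<'E'
from m import *
# bore centre from start images via boss outer edge per camera, colour/range: bore hole + bush ring (bronze)
for n in("side","top"):
    d=np.load(n+"0.npz");P=d["P"]
    k=(abs(P[...,2]-.098)<.005)&(np.hypot(P[...,0]-.585,P[...,1]-.0594)<.045)
    Q=P[k]; 
    for t in(.002,.003): 
        q=Q[abs(Q[:,2]-np.median(Q[:,2]))<t]; h=cv2.convexHull(q[:,:2].astype(np.float32))[:,0]; e=cv2.fitEllipse(h); print(n,len(q),"mec",cv2.minEnclosingCircle(h),"ell",e)
E
```

```text
[0.5848 0.0591 0.2457]
side blade 74 handle 135
side mid [0.5868 0.0594] tilt rad [0.022 0.01 ] tip [0.5857 0.0589] rms 0.002
guard top z [0.2205 0.2216] 32
side 138 mec ((0.5870164036750793, 0.05918671563267708), 0.036357566714286804) ell ((0.585818350315094, 0.05821773782372475), (0.06558127701282501, 0.07069476693868637), 28.888757705688477)
side 180 mec ((0.5869147777557373, 0.05914241448044777), 0.03636299446225166) ell ((0.585710883140564, 0.058205824345350266), (0.06598205119371414, 0.07043467462062836), 28.896615982055664)
top 615 mec ((0.5826981663703918, 0.06140819191932678), 0.0361754335463047) ell ((0.5836865901947021, 0.05999382212758064), (0.06651733070611954, 0.0692831501364708), 34.83184814453125)
top 747 mec ((0.5826981663703918, 0.06140819191932678), 0.0361754335463047) ell ((0.583718478679657, 0.05997675657272339), (0.06656143069267273, 0.06958053261041641), 32.78960418701172)
```

Side camera: tip and bore agree to within 1 mm. Lowering to just above the boss.

Call:
step_arm([
  [20,0,0,1,0],
  [20,0,0,1.5,0],
  [20,0,0,1.5,0],
  [20,0,0,1.2,0],
  [20,0,0,0.8,0],
  [20,0,0,0.5,0],
  [20,0,0,0,0],
  [20,0,0,0,0],
], squeeze=100)

```text
time: 9.12
ee_pos: [0.5853, 0.0589, 0.1807]
tool_rot: [[0.118, 0.993, -0.0], [0.993, -0.118, -0.0], [-0.0, -0.0, -1.0]]
ft_force: [-0.1, 0.3, -2.0]
gripper_width: 0.0231
finger_force: 98.2
```

```bash
python3 ax.py; python3 - <<'E'
from h import *
a=bot.get_image("side"); save(a,"above.png",(220,130,320,220),6)
E
```

```text
[0.5853 0.0589 0.1807]
side blade 66 handle 117
side mid [0.5871 0.0589] tilt rad [0.014 0.016] tip [0.5864 0.0581] rms 0.0023
guard top z [0.1549 0.1559] 36
```

View pics/above.png

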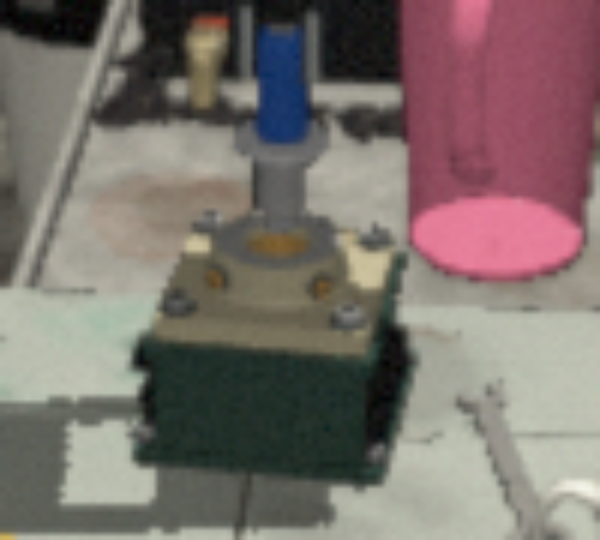

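The drift tip is at about (279,228), right over the bore mouth at (281,241), so they line up to about 1 mm. Now entering slowly.

Call:
step_arm([
  [20,0,0,0.4,0],
  [20,0,0,0.4,0],
  [20,0,0,0.3,0],
  [20,0,0,0.3,0],
  [20,0,0,0.3,0],
  [20,0,0,0.1,0],
  [20,0,0,0,0],
])

```text
time: 9.8
ee_pos: [0.5849, 0.0591, 0.1623]
tool_rot: [[0.118, 0.993, -0.001], [0.993, -0.118, 0.0], [-0.0, -0.001, -1.0]]
ft_force: [-1.2, 0.4, -2.2]
gripper_width: 0.0231
finger_force: 98.2
```

The pilot is in the bush without any vertical contact force. Pushing next.

Call:
step_arm([
  [20,0,0,0.2,0],
  [20,0,0,0.2,0],
  [20,0,0,0.2,0],
  [20,0,0,0.2,0],
  [20,0,0,0.2,0],
  [20,0,0,0.2,0],
  [20,0,0,0,0],
])

```text
time: 10.38
ee_pos: [0.5854, 0.0591, 0.151]
tool_rot: [[0.118, 0.993, 0.001], [0.993, -0.118, 0.0], [0.0, 0.001, -1.0]]
ft_force: [-0.2, 0.0, -3.1]
gripper_width: 0.0228
finger_force: 98.6
```

Call:
step_arm([
  [20,0,0,0.2,0],
  [20,0,0,0.2,0],
  [20,0,0,0.2,0],
  [20,0,0,0.2,0],
  [20,0,0,0.2,0],
  [20,0,0,0,0],
  [20,0,0,0,0],
  [20,0,0,0,0],
])

```text
time: 11.05
ee_pos: [0.5846, 0.0592, 0.1403]
tool_rot: [[0.118, 0.993, -0.001], [0.993, -0.118, 0.0], [-0.0, -0.001, -1.0]]
ft_force: [-2.0, 2.5, -2.8]
gripper_width: 0.0234
finger_force: 98.9
```

```bash
python3 ax.py; python3 - <<'E'
from h import *
a=bot.get_image("side"); save(a,"pushed.png",(220,130,320,220),6)
E
```

```text
[0.5846 0.0592 0.1403]
side blade 104 handle 114
side mid [0.5851 0.0555] tilt rad [0.064 0.109] tip [0.5819 0.0501] rms 0.0069
guard top z [0.1117 0.1155] 58
```

View pics/pushed.png

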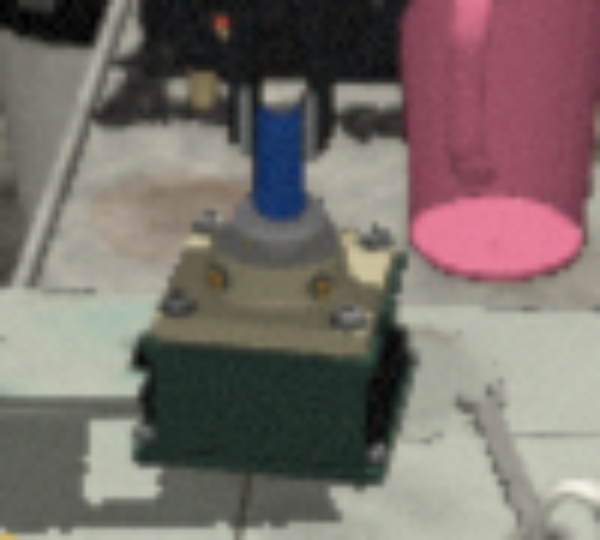

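The guard is about 12 mm above the boss and the drift hasn't slipped in the grip. I'll go a little deeper with a small wiggle so the bush is sure to fall free, then draw out.

Call:
step_arm([
  [20,0,0,0.2,0],
  [20,0,0,0.2,0],
  [20,0.05,0,0.1,0],
  [20,-0.05,0,0,0],
  [20,0,0,0,0],
  [20,0,0,0,0],
  [20,0,0,0,0],
  [20,0,0,0,0],
])

```text
time: 11.82
ee_pos: [0.585, 0.0592, 0.1357]
tool_rot: [[0.118, 0.993, -0.0], [0.993, -0.118, 0.0], [0.0, -0.0, -1.0]]
ft_force: [-3.3, 4.3, -4.4]
gripper_width: 0.023
finger_force: 98.8
```

Call:
step_arm([
  [20,0,0,-0.3,0],
  [20,0,0,-0.5,0],
  [20,0,0,-0.7,0],
  [20,0,0,-0.9,0],
  [20,0,0,-0.9,0],
  [20,0,0,-1.2,0],
  [20,0,0,-1.5,0],
  [20,0,0,-1.5,0],
  [20,0,0,-1.5,0],
  [20,0,0,-1.5,0],
  [20,0,0,-0.5,0],
  [20,0,0,0,0],
  [20,0,0,0,0],
])

```text
time: 12.9
ee_pos: [0.5852, 0.059, 0.2461]
tool_rot: [[0.118, 0.993, 0.001], [0.993, -0.118, -0.0], [0.0, 0.001, -1.0]]
ft_force: [1.2, 0.3, -2.1]
gripper_width: 0.0232
finger_force: 98.7
```

```bash
python3 ax.py; python3 - <<'E'
from h import *
a=bot.get_image("side"); b=bot.get_image("top")
A=cv2.resize(a["color"][120:210,220:320],None,fx=4,fy=4,interpolation=cv2.INTER_CUBIC);B=cv2.resize(b["color"][180:270,100:200],None,fx=4,fy=4,interpolation=cv2.INTER_CUBIC)
cv2.imwrite("pics/out.png",np.hstack([A,B])[...,::-1])
E
```

```text
[0.5852 0.059  0.2461]
side blade 71 handle 134
side mid [0.587 0.059] tilt rad [0.038 0.01 ] tip [0.5851 0.0585] rms 0.0022
guard top z [0.2207 0.2233] 31
```

View pics/out.png

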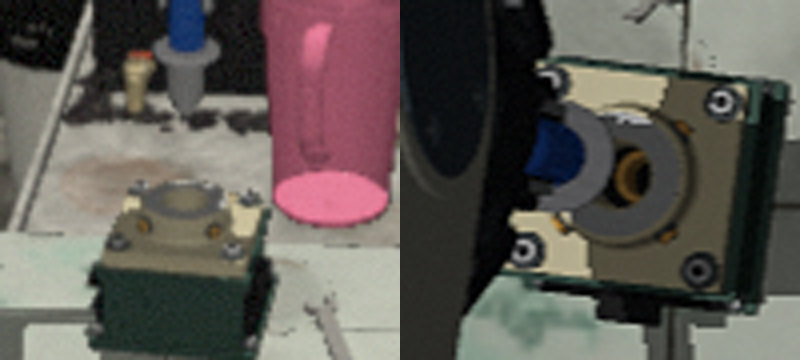

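The bronze is gone from the bore mouth and shows deeper down, at (630,175) in the right-hand crop. I'll read its height.

```bash
python3 - <<'E'
from h import *
for n in("top",):
    im=bot.get_image(n);P=cloud(im)
    k=(np.hypot(P[...,0]-.585,P[...,1]-.06)<.022)&(P[...,2]<.09)
    print(k.sum()); Q=P[k]; print(np.histogram(Q[:,2],bins=np.arange(-.01,.1,.01)))
    v,u=np.nonzero(k); h=cv2.cvtColor(im["color"],cv2.COLOR_RGB2HSV)
    for i in range(0,len(u),max(1,len(u)//25)): print(u[i],v[i],P[v[i],u[i]].round(3),im["color"][v[i],u[i]])
E
```

```text
118
(array([ 0, 11, 41, 12, 40,  1,  0,  2,  6,  5]), array([-0.01,  0.  ,  0.01,  0.02,  0.03,  0.04,  0.05,  0.06,  0.07,
        0.08,  0.09]))
154 216 [0.599 0.065 0.08 ] [44 42 31]
158 216 [0.6   0.059 0.07 ] [41 39 31]
156 218 [0.6   0.076 0.014] [17 15  7]
160 218 [0.599 0.063 0.036] [86 63 31]
159 219 [0.596 0.064 0.037] [75 53 23]
156 220 [0.594 0.071 0.034] [84 60 26]
160 220 [0.595 0.065 0.025] [44 33 13]
156 221 [0.592 0.071 0.034] [76 55 23]
160 221 [0.593 0.066 0.017] [20 17  7]
155 222 [0.59  0.073 0.035] [86 61 28]
159 222 [0.591 0.068 0.018] [24 19 10]
154 223 [0.588 0.075 0.034] [72 52 22]
158 223 [0.589 0.07  0.019] [33 24 12]
162 223 [0.59  0.063 0.012] [28 26 23]
157 224 [0.587 0.071 0.025] [41 29 13]
161 224 [0.587 0.065 0.01 ] [6 6 7]
156 225 [0.584 0.07  0.035] [49 37 17]
160 225 [0.585 0.068 0.009] [7 6 6]
154 226 [0.583 0.08  0.012] [65 48 25]
158 226 [0.583 0.069 0.02 ] [37 28 16]
162 226 [0.583 0.062 0.013] [41 40 39]
156 227 [0.579 0.069 0.039] [78 57 23]
160 227 [0.581 0.067 0.011] [4 5 5]
155 228 [0.579 0.078 0.008] [61 45 23]
159 228 [0.578 0.066 0.026] [40 28 13]
151 229 [0.573 0.069 0.081] [27 26 23]
157 229 [0.575 0.067 0.039] [91 66 31]
151 230 [0.571 0.07  0.079] [42 40 31]
157 230 [0.574 0.073 0.013] [36 27 15]
155 231 [0.572 0.077 0.011] [12 13 12]
```

The bush stands in the tray with its top at about 36 mm. Carrying the drift back.

Call:
step_arm([
  [20,-1,-0.19,0,0],
  [20,-2,-0.3,0,0],
  [20,-3,-0.3,0,0],
  [20,-3.5,-0.3,0,0],
  [20,-3.5,-0.3,0,0],
  [20,-3.5,-0.3,0,0],
  [20,-3.5,-0.3,0,0],
  [20,-3.5,-0.3,0,0],
  [20,-3.5,-0.3,0,0],
  [20,-3.5,-0.3,0,0],
  [20,-3.5,-0.3,0,0],
  [20,-3.5,-0.3,0,0],
  [20,-3.5,-0.3,0,0],
  [20,-3,-0.3,0,0],
  [20,-2,-0.2,0,0],
  [20,-1,-0.2,0,0],
  [20,0,0,0,0],
  [20,0,0,0,0],
])

```text
time: 14.6
ee_pos: [0.4846, -0.4019, 0.2452]
tool_rot: [[0.119, 0.993, -0.001], [0.993, -0.119, 0.001], [0.001, -0.001, -1.0]]
ft_force: [0.1, 0.4, -2.2]
gripper_width: 0.0231
finger_force: 98.6
```

```bash
python3 ax.py
```

```text
[ 0.4846 -0.4019  0.2452]
side blade 113 handle 237
side mid [ 0.4855 -0.4017] tilt rad [0.021 0.003] tip [ 0.4844 -0.4019] rms 0.0012
guard top z [0.2187 0.2202] 79
```

Call:
step_arm([
  [20,-0.07,0.13,1,0],
  [20,0,0,1.5,0],
  [20,0,0,1.5,0],
  [20,0,0,1.5,0],
  [20,0,0,1.5,0],
  [20,0,0,1.3,0],
  [20,0,0,1.2,0],
  [20,0,0,1.1,0],
  [20,0,0,1.0,0],
  [20,0,0,1.0,0],
  [20,0,0,0.8,0],
  [20,0,0,0.5,0],
  [20,0,0,0.3,0],
  [20,0,0,0,0],
  [20,0,0,0,0],
])

```text
time: 15.9
ee_pos: [0.4865, -0.4034, 0.104]
tool_rot: [[0.118, 0.993, 0.0], [0.993, -0.118, -0.0], [-0.0, 0.0, -1.0]]
ft_force: [0.1, 0.1, -2.5]
gripper_width: 0.023
finger_force: 98.7
```

Call:
step_arm([
  [20,0,0,0.1,0],
  [20,0,0,0.1,0],
  [20,0,0,0,0],
  [30,0,0,0,0],
  [40,0,0,0,0],
  [65,0,0,0,0],
  [65,0,0,0,0],
  [65,0,0,0,0],
  [65,0,0,0,0],
  [65,0,0,0,0],
], squeeze=20)

```text
time: 16.73
ee_pos: [0.4864, -0.4032, 0.1018]
tool_rot: [[0.118, 0.993, 0.0], [0.993, -0.118, -0.0], [-0.0, 0.0, -1.0]]
ft_force: [-0.5, 0.2, 0.3]
gripper_width: 0.055
finger_force: 0.0
```

Call:
step_arm([
  [65,0,0,-0.5,0],
  [65,0,0,-1,0],
  [65,0,0,-1.5,0],
  [65,0,0,-2,0],
  [65,0,0,-2,0],
  [65,0,0,-2,0],
  [65,0,0,-2,0],
  [65,0,0,-2,0],
  [65,2,0,0,0],
  [65,3,0,0,0],
  [65,3,0,0,0],
  [65,3,0,0,0],
  [65,3,0,0,0],
  [65,3,0,0,0],
  [65,3,0,0,0],
  [65,3,0,0,0],
  [65,2,0,0,0],
  [65,0,0,0,0],
  [65,0,0,0,0],
])

```text
time: 18.32
ee_pos: [0.5161, -0.1542, 0.2327]
tool_rot: [[0.116, 0.993, 0.001], [0.993, -0.116, -0.001], [-0.0, 0.001, -1.0]]
ft_force: [0.0, -0.1, -0.3]
gripper_width: 0.0555
finger_force: 0.0
```

```bash
python3 - <<'E'
from m import *
import ax
im=bot.get_image("top");P=cloud(im);save(im,"end.png",(100,160,440,340),2)
t=P[(np.hypot(P[...,0]-.4855,P[...,1]+.402)<.022)&(P[...,2]>.122)&(P[...,2]<.14)]; h=cv2.convexHull(t[:,:2].astype(np.float32))[:,0]
print("was .4856 -.4020 .1282; now",len(t),circ(h),t[:,2].mean())
ax.axis((.4857,-.402),.024)
E
```

```text
was .4856 -.4020 .1282; now 151 (array([ 0.4872271, -0.4031649]), np.float64(0.012298052156184269)) 0.12803627341551294
side blade 1 handle 213
side mid [ 0.4867 -0.4039] tilt rad [0.012 0.019] tip [ 0.4861 -0.4049] rms 0.0017
guard top z [0.074  0.0757] 88
```

View pics/end.png

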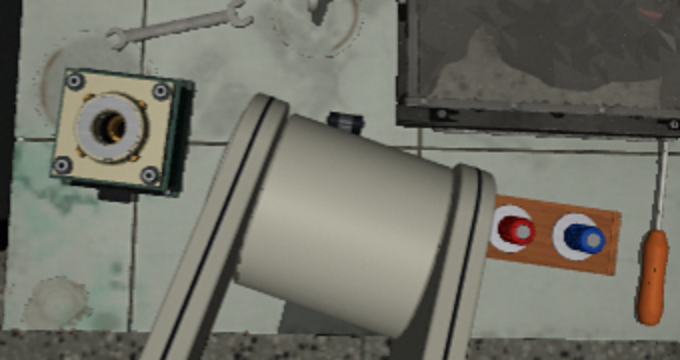

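The blue drift hangs upright at (585,238), within 2 mm of where it started. The bush is low in the stand at (115,125), and the arm is clear of everything.

```bash
python3 -c "
from cell import bot
print(bot.job_done())"
```

```text
the job is handed in; nothing more can be done
None
```

The job is handed in: the bush is out of the bore and standing in the catch tray, the blue drift hangs upright in its own hole within about 2 mm of its start, and nothing else was touched; the hand-in call gave no verdict.

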